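# Sort the mixed-up plugs and cap the blue one

### The arm

A 6-joint arm with a two-finger parallel gripper is mounted at the origin on the work surface. World frame = base frame: x ahead of the robot, y to its left, z up, the work surface at z = 0. Lengths are in m, angles in rad, forces in N, time in s.
With the tool pointing down it reaches from about 0.3 to 0.85 m from the base axis. Payload 4.2 kg.
Tool frame: the origin (TCP) lies midway between the tips of the shut fingers; the grasp point (between the pads) lies 19 mm behind it (arm.tcp_to_grasp is the distance from the TCP to the grasp point, in m); z points along the fingers, y is the line along which they close (so a half turn about z gives the same grasp; the last joint's range is limited). The gripper opens to 91 mm and grips with 3 to 60 N. Pads are 32 mm wide; open, the fingers measure 118 mm over their backs; the gripper's body (76 mm by 178 mm) begins 60 mm behind the grasp point.
Start: joints at [1.212, 0.32, 1.565, -0, 1.257, -0.02], TCP at [0.191, 0.542, 0.214] pointing down, gripper open.
Joint ranges: [-3.11, 3.11], [-0.84, 2.01], [0.21, 2.61], [-1.34, 4.49], [0.05, 2.63], [-2.56, 2.56]. Speed limits (rad/s): [2.57, 2.57, 3.14, 3.14, 3.14, 3.14].

### API

Orientations are given as a rotation vector (axis times angle).
In Python, from cell import arm, move_gripper, planner, viewer gives the robot as it stands. Calls block until the motion is done:
- arm.goto(position, orientation): joint-space move of the TCP to a pose.
- arm.move_l(position, velocity=0.15, orientation=None): straight line of the TCP; orientation=None keeps the orientation; velocity is the mean speed in m/s.
- arm.goto_joints(angles): joint-space move.
- move_gripper(opening, strength=None): finger opening in m; strength is the grip in N (None keeps the last); returns when the fingers have stopped.
- arm.wait(seconds).
- planner.inverse_kinematics(position, orientation): joint angles nearest the present ones, or None.
- viewer.snapshot(name): name is "scene" or "top"; returns the picture (400x640x3 uint8, red, green, blue); there is no depth.
- viewer.camera_params(name): a dict with "intrinsics" (3x3 intrinsics, pixels), "eye" and "attitude" of the camera in the world. Camera axes: x right, y down, z forward; pixel columns grow to the right and rows downward; lengths in m; the calibration is good to about 2 mm. A picture is of the moment at which its call begins. camera_params takes no time and is no camera call.
A pose or a line that the arm cannot do raises arm.MotionError and nothing moves.
- arm.finish_job(): hands the job in; it is judged then, once.
Readings, each from a call of its own:
- arm.get_clock(): time.
- arm.get_q(): joint angles.
- arm.get_dq(): joint speeds.
- arm.get_effort(): joint torques, N m.
- arm.get_ee_pos(): TCP position.
- arm.get_eef_rot(): TCP orientation.
- arm.get_contact_force(): force on the tool from outside, world axes, zero at the start.
- arm.get_moment(): the same for the moment, N m.
- arm.get_width(): finger opening in m.
- arm.get_gripper_force(): force on a finger pad.
Only numpy, scipy, OpenCV 4.12 (cv2) and the standard library are available. Lean on these libraries where they do the work, as an engineer would, in place of code of your own. Each camera call takes 0.05 s, during which the arm holds its last target. There are 200 camera calls.

### The job

The three tapered plugs stand in each other's trays: move them so that each stands upright in the tray of its own colour (the empty black mat is free for parking one on the way). Only when all three are home, put the white sleeve upright over the blue plug so that it rests on its cone, set on gently and not pressed tight. Leave the roll of tape and the amber jar where they are, and let go of everything at the end.

Things in the scene. Friction and masses are not known exactly. Their poses are not given: they have to be found in the camera images.
- red_plug: red tapered plug, loose, 100 to 200 g, standing on its wide end: a closed cone 76 mm across at the bottom, narrowing evenly (above a 3 mm straight edge) to 30 mm across at 65 mm height, then a straight round neck 30 mm across up to its flat top at 100 mm (a black dot on it): grip the neck. Origin: centre of its underside; z up its axis. Starts in a tray of another colour.
- blue_plug: blue tapered plug, loose, 100 to 200 g, standing on its wide end: a closed cone 76 mm across at the bottom, narrowing evenly (above a 3 mm straight edge) to 30 mm across at 65 mm height, then a straight round neck 30 mm across up to its flat top at 100 mm (a black dot on it): grip the neck. Origin: centre of its underside; z up its axis. Starts in a tray of another colour.
- yellow_plug: yellow tapered plug, loose, 100 to 200 g, standing on its wide end: a closed cone 76 mm across at the bottom, narrowing evenly (above a 3 mm straight edge) to 30 mm across at 65 mm height, then a straight round neck 30 mm across up to its flat top at 100 mm (a black dot on it): grip the neck. Origin: centre of its underside; z up its axis. Starts in a tray of another colour.
- sleeve: white tapered sleeve, open both ends, 3 mm wall, loose, 50 to 120 g, on its wide end: outside 68 mm across at the bottom, 41 mm at 41 mm height, then a straight neck 41 mm across up to 90 mm (inside 62 and 35 mm): grip the neck. Lowered over a plug it rests by itself on the cone, underside about 22 mm above the plug's. Origin: centre of its underside; z up its axis.
- red_tray: red square tray, fixed to the bench, 106 mm outside and 96 mm inside, floor 4 mm thick, low walls 5 mm thick whose tops are 16 mm above the bench; holds one plug. Origin: centre of its underside, on the bench; z up, x and y along its sides.
- blue_tray: blue square tray, fixed to the bench, 106 mm outside and 96 mm inside, floor 4 mm thick, low walls 5 mm thick whose tops are 16 mm above the bench; holds one plug. Origin: centre of its underside, on the bench; z up, x and y along its sides.
- yellow_tray: yellow square tray, fixed to the bench, 106 mm outside and 96 mm inside, floor 4 mm thick, low walls 5 mm thick whose tops are 16 mm above the bench; holds one plug. Origin: centre of its underside, on the bench; z up, x and y along its sides.
- mat: black rubber mat, fixed, 110 mm square and 3 mm thick, empty: a free spot to park a plug. Origin: centre of its underside, on the bench; z up.
- tape: roll of brown parcel tape lying flat, 60 mm across, 24 mm high, a bystander. Origin: centre of its underside.
- jar: small amber jar with a steel cap, 44 mm across, 55 mm high, a bystander. Origin: centre of its underside.

How it is judged:
On the way, in this order (a step that is already met when the one before it is completed fails the run):
1. all three plugs stand in the trays of their own colours (horizontal distance between red_plug and red_tray below 0.016 m and z of red_plug in the frame of red_tray below 0.008 m and angle between each of red_plug, blue_plug, yellow_plug's own z axis and vertical below 0.12 rad and linear speed of each of red_plug, blue_plug, yellow_plug below 0.02 m/s and horizontal distance between blue_plug and blue_tray below 0.016 m and z of blue_plug in the frame of blue_tray below 0.008 m and horizontal distance between yellow_plug and yellow_tray below 0.016 m and z of yellow_plug in the frame of yellow_tray below 0.008 m), for 0.2 s.
2. then the white sleeve rests over the blue plug (horizontal distance between sleeve and blue_plug below 0.007 m and z of sleeve in the frame of blue_plug between 0.01 and 0.029 m and contact force between sleeve and blue_plug above 0.1 N and angle between sleeve's own z axis and vertical below 0.15 rad and linear speed of sleeve below 0.02 m/s), for 0.2 s.
At the end, for the whole second after the job is handed in: Each plug stands (tilt under 0.12 rad) on the floor of its own colour's tray, within 16 mm of the centre; the sleeve rests over the blue plug, tilt under 0.15 rad, within 7 mm of its axis, 10 to 29 mm above the plug's underside; all at rest, released (all of step 1 and all of step 2 and contact force between the fingers and red_plug below 0.2 N and contact force between the fingers and blue_plug below 0.2 N and contact force between the fingers and yellow_plug below 0.2 N and contact force between the fingers and sleeve below 0.2 N); the robot touches nothing.
It fails at once if the sleeve is pressed onto the blue plug so hard that it jams (wedging force above 80 N, some 25 N of push) (contact force between sleeve and blue_plug above 80 N).
It fails at once if the roll of tape is moved by more than 30 mm (distance of tape from where it was at the start of the episode above 0.03 m).
It fails at once if the amber jar is moved by more than 30 mm (distance of jar from where it was at the start of the episode above 0.03 m).
It also fails if it takes over 122 s, if anything falls off the work surface, if the arm or the gripper's body presses on something with over 40 N, if the wrist force passes 120 N, or if a joint passes its speed limit or range.

## Working session

There is one attempt and no reset: what is moved stays moved. The work goes in short steps, each a Python script; the robot and the scene stay as the last script left them, time stands still between calls to the robot, and variables do not carry over. Pictures are saved under pics/ and viewed, at most 14 in all, crops included, and the job is handed in when it is done.

```bash
mkdir -p pics; ls
python3 - <<'E'
from cell import arm, viewer
import cv2
for n in("top","scene"):
    cv2.imwrite(f"pics/{n}0.png",cv2.cvtColor(viewer.snapshot(n),cv2.COLOR_RGB2BGR))
    print(viewer.camera_params(n))
print(arm.get_eef_rot(),arm.get_ee_pos(),arm.tcp_to_grasp,arm.get_clock())
E
```

```text
pics
{'intrinsics': array([[406.92502889,   0.        , 324.21662903],
       [  0.        , 406.92502889, 194.65470264],
       [  0.        ,   0.        ,   1.        ]]), 'eye': array([ 0.37543604, -0.00766812,  0.90027614]), 'attitude': array([-1.99088922,  2.23648852, -0.22467391])}
{'intrinsics': array([[377.54086511,   0.        , 316.5495235 ],
       [  0.        , 377.54086511, 194.58952626],
       [  0.        ,   0.        ,   1.        ]]), 'eye': array([ 1.02872304, -0.08444664,  0.63337159]), 'attitude': array([-1.92449697, -1.66581845,  0.58760696])}
[-5.29582946e-01 -3.09635366e+00  2.40923149e-03] [0.19093938 0.54191226 0.2132209 ] 0.0188 0.1
```

View pics/top0.png

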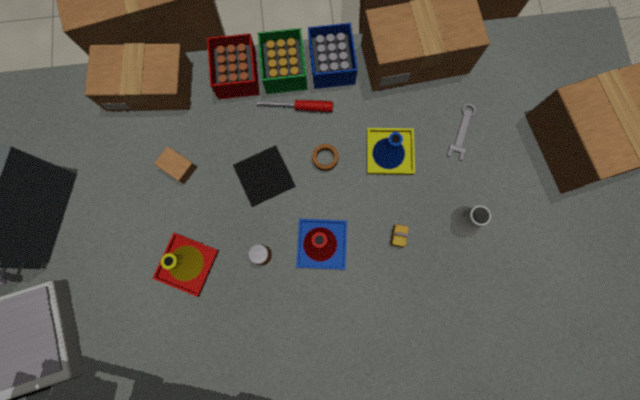

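View pics/scene0.png

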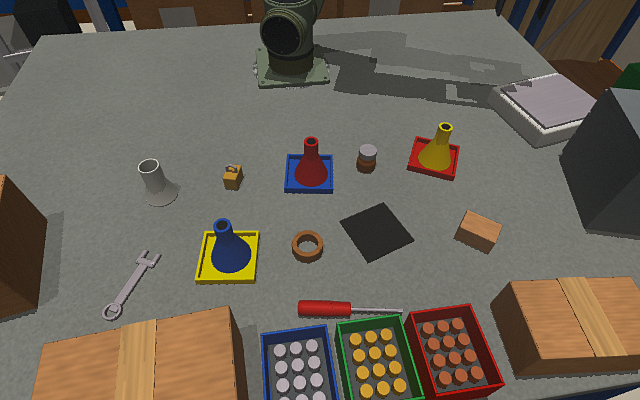

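Run:
```python
import cv2,numpy as np
im=cv2.imread("pics/top0.png")
# tiles: each 65x65 px enlarged x4 -> 3x2 grid
t=[(153,230),(290,212),(360,120),(230,143),(450,186),(230,230)]
T=[]
for x,y in t:
    c=cv2.resize(im[y:y+64,x:x+64],None,fx=4.1,fy=4.1,interpolation=cv2.INTER_CUBIC)
    c=cv2.convertScaleAbs(c,alpha=1.5)
    for k in range(0,64,10):
        p=int((k+.5)*4.1); cv2.putText(c,str(x+k),(p-8,9),0,.3,(255,255,255));cv2.putText(c,str(y+k),(0,p+3),0,.3,(255,255,255)); cv2.line(c,(p,10),(p,14),(255,255,255));cv2.line(c,(18,p),(22,p),(255,255,255))
    T.append(c)
cv2.imwrite("pics/t1.png",np.vstack([np.hstack(T[:3]),np.hstack(T[3:])]))
```

```text
(no output)
```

View pics/t1.png

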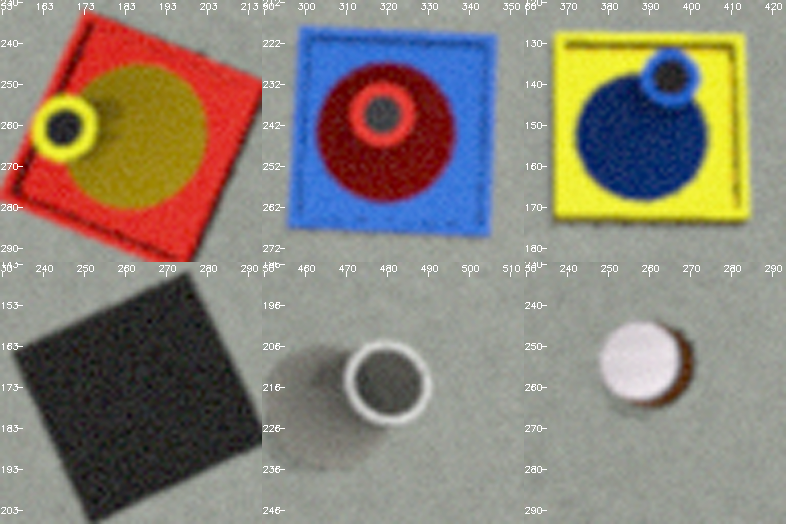

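```bash
cat > h.py <<'E'
import numpy as np, cv2
from scipy.spatial.transform import Rotation as R
from cell import arm, move_gripper, planner, viewer
def ray(name,uv,z):
    p=viewer.camera_params(name); d=R.from_rotvec(p["attitude"]).apply(np.linalg.solve(p["intrinsics"],[uv[0],uv[1],1.]))
    return (p["eye"]+d*(z-p["eye"][2])/d[2])[:2]
def proj(name,P):
    p=viewer.camera_params(name); c=p["intrinsics"]@R.from_rotvec(p["attitude"]).inv().apply(np.array(P)-p["eye"])
    return c[:2]/c[2]
def save(name,f): 
    im=cv2.cvtColor(viewer.snapshot(name),cv2.COLOR_RGB2BGR); cv2.imwrite("pics/"+f,im); return im
E
python3 - <<'E'
from h import *
np.set_printoptions(precision=4,suppress=True)
for n,uv,z in [("yellow top",(168.35,260.5),.104),("yellow disc",(185.7,262.8),.007),("red top",(318.8,239.5),.104),("red disc",(319.7,243.7),.007),("blue top",(395.4,138.5),.104),("blue disc",(388.4,152.8),.007),("sleeve",(480.2,214.8),.09),("jar",(257.8,253.4),.055),("mat",(263.6,175.3),.003),("btray",(321.5,243.7),.012),("ytray",(390.5,150.4),.012),("tape",(325,156.5),.024)]:
    print(n,ray("top",uv,z))
im=cv2.imread("pics/top0.png"); hsv=cv2.cvtColor(im,cv2.COLOR_BGR2HSV)
for n,c,b in [("red",(0,10),(140,225,80,75)),("blue",(105,125),(285,210,75,70)),("yellow",(25,35),(355,115,70,70))]:
    x,y,w,h=b; m=cv2.inRange(hsv[y:y+h,x:x+w],(c[0],120,60),(c[1],255,255))
    if n=="yellow": pass
    r=cv2.minAreaRect(cv2.findNonZero(m)); cs=cv2.boxPoints(r)+[x,y]
    P=np.array([ray("top",q,.014) for q in cs]); print(n,r[0][0]+x,r[0][1]+y,P.mean(0),np.linalg.norm(np.diff(P,axis=0),axis=1),np.degrees(np.arctan2(*(P[1]-P[0])[::-1])))
E
```

```text
yellow top [0.4453 0.2917]
yellow disc [0.4446 0.2908]
red top [ 0.452  -0.0024]
red disc [ 0.4519 -0.0027]
blue top [ 0.6397 -0.1821]
blue disc [ 0.6397 -0.1823]
sleeve [ 0.465 -0.33 ]
jar [0.4428 0.1261]
mat [0.6212 0.1066]
btray [ 0.4511 -0.0066]
ytray [ 0.6433 -0.1869]
tape [ 0.6427 -0.0366]
red 185.00079345703125 263.84817123413086 [0.4427 0.2901] [0.1085 0.1111 0.1073] -26.347422072720402
blue 321.4833755493164 243.4821891784668 [ 0.452  -0.0066] [0.106  0.1064 0.1059] -7.83754225980622
yellow 390.5 151.0 [ 0.642  -0.1864] [0.108  0.1093 0.1055] -96.72092750856314
```

```bash
cat >> h.py <<'E'
DOWN=[np.pi,0,0]; UP=.23
def pick(xy,z,op=.06,F=25):
    p=arm.get_ee_pos()
    if np.hypot(p[0]-xy[0],p[1]-xy[1])>.005: arm.goto([*xy,UP],DOWN)
    move_gripper(op); arm.move_l([*xy,z],.12); move_gripper(0.,F); arm.wait(.2)
    print("grip w",arm.get_width(),"F",arm.get_gripper_force(),"fz",arm.get_contact_force())
    arm.move_l([*xy,UP],.12)
def place(xy,z,op=.06):
    arm.move_l([*xy,UP],.2); arm.move_l([*xy,z+.015],.12); arm.move_l([*xy,z],.03); arm.wait(.2)
    print("down",arm.get_contact_force(),arm.get_ee_pos()); move_gripper(op); arm.wait(.2); arm.move_l([*xy,UP],.15)
E
python3 - <<'E'
from h import *
for p in [(.4450,.2914),(.6212,.1066),(.452,-.0026),(.6397,-.1822),(.465,-.33)]: print(planner.inverse_kinematics([*p,.071],DOWN),planner.inverse_kinematics([*p,UP],DOWN))
arm.goto([.4450,.2914,UP],DOWN)
pick((.4450,.2914),.071)
place((.6212,.1066),.071)   # mat is 1 mm lower than tray floor
print(arm.get_clock()); save("top","a1.png"); save("scene","a2.png")
E
```

```text
[ 5.58142709e-01  3.86896960e-01  1.86355309e+00 -4.44089210e-16
  8.91142599e-01  2.12893904e+00] [ 5.58142709e-01  2.41621403e-01  1.63414359e+00 -4.44089210e-16
  1.26582766e+00  2.12893904e+00]
[ 1.51701188e-01  5.19120199e-01  1.62532403e+00 -4.44089210e-16
  9.97148422e-01  1.72249751e+00] [ 1.51701188e-01  3.99151757e-01  1.40242953e+00 -4.44089210e-16
  1.34001136e+00  1.72249751e+00]
[-3.11969515e-02  2.80095910e-01  2.03963480e+00 -4.44089210e-16
  8.21861944e-01  1.53959938e+00] [-3.11969515e-02  1.13549094e-01  1.79674149e+00 -4.44089210e-16
  1.23130207e+00  1.53959938e+00]
[-2.94764027e-01  5.67450398e-01  1.53374207e+00 -4.44089210e-16
  1.04040019e+00  1.27603230e+00] [-2.94764027e-01  4.56565732e-01  1.30996783e+00 -4.44089210e-16
  1.37505909e+00  1.27603230e+00]
[-6.37361215e-01  4.37913650e-01  1.77398349e+00 -4.44089210e-16
  9.29695510e-01  9.33435111e-01] [-6.37361215e-01  3.02535093e-01  1.54852041e+00 -4.44089210e-16
  1.29053716e+00  9.33435111e-01]
grip w 0.029716675320731696 F 24.996120035648346 fz [0.49304319 1.04170539 0.39252983]
down [-0.61277989 -0.12598687 -1.05163202] [0.62130794 0.10661183 0.07107358]
12.0083
```

View pics/a2.png

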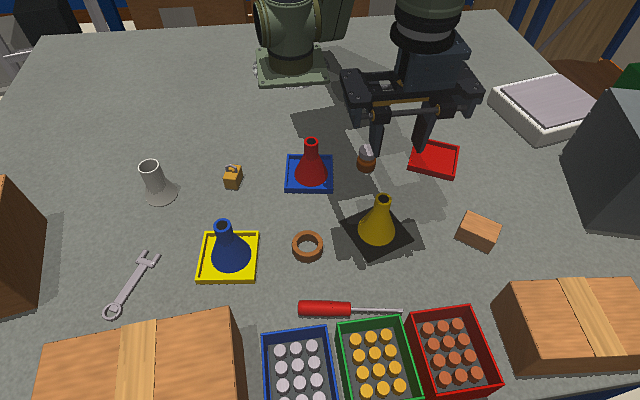

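The yellow plug stands on the mat (scene pixel ~378,218) and the red tray is empty. Next come red, blue and yellow.

Run:
```python
from h import *
pick((.452,-.0026),.071); place((.4432,.2903),.071)
pick((.6397,-.1822),.071); place((.4518,-.0066),.071)
pick((.6212,.1066),.070); place((.6426,-.1867),.071)
print(arm.get_clock())
arm.goto([.35,.35,.35],DOWN); arm.wait(.5)
a=save("top","b1.png"); print(arm.get_clock())
b=save("scene","b2.png")
cv2.imwrite("pics/b3.png",cv2.resize(a[110:310,140:510],None,fx=2.1,fy=2.1,interpolation=cv2.INTER_CUBIC))
```

```text
grip w 0.02928333579121409 F 24.99965786933899 fz [-0.99782731  1.5990524   0.93243446]
down [-1.97822966 -0.85350378  3.26055581] [0.44295444 0.29020103 0.07106737]
grip w 0.02967677584356902 F 24.999228715896606 fz [-1.11504054  0.01483312  1.42226384]
down [-1.95609639  0.57169979  3.28717111] [ 0.45150841 -0.00649117  0.07102612]
grip w 0.029325235333287004 F 24.999675750732422 fz [0.1300227  0.00138742 0.70076231]
down [-1.02423644  0.31540193  0.79388195] [ 0.64247478 -0.18661088  0.07106646]
44.875
47.65
```

View pics/b3.png

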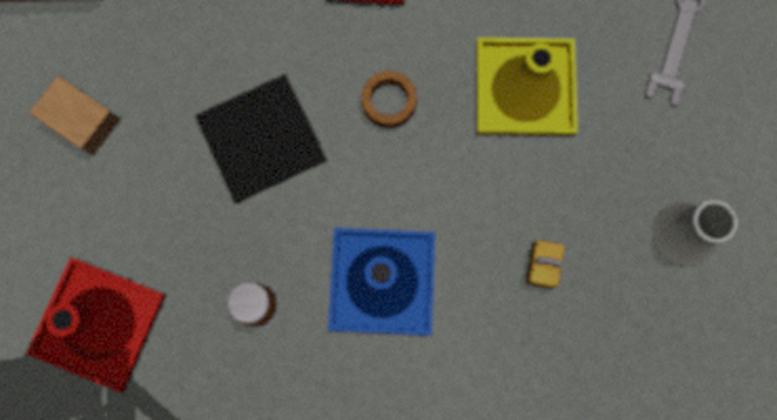

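View pics/b2.png

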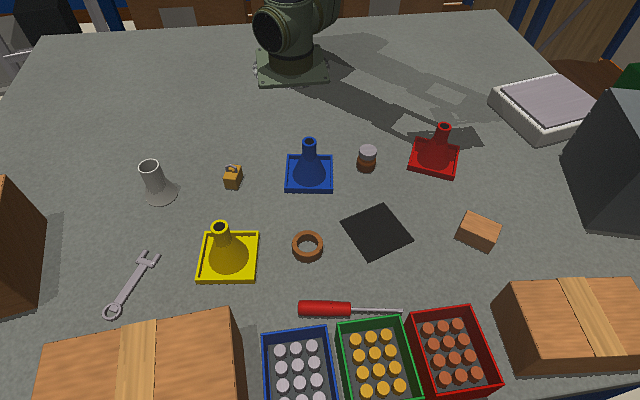

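Each plug stands in the middle of the tray of its own colour (blue top at about top-camera pixel 321,239), and the mat is empty. The sleeve is untouched at about 480,215, and so are the tape and jar. I'll measure both rings accurately, then pick the sleeve.

Run:
```python
from h import *
np.set_printoptions(precision=4,suppress=True)
a=cv2.imread("pics/b1.png"); hsv=cv2.cvtColor(a,cv2.COLOR_BGR2HSV)
def cen(m,x,y):
    p=cv2.findNonZero(m).reshape(-1,2)+[x,y]; (c,r)=cv2.minEnclosingCircle(p.astype(np.float32)); print(len(p),p.mean(0),c,r); return p.mean(0)
print("dot"); x,y=313,231; blue=cen(cv2.inRange(hsv[y:y+17,x:x+17],(0,0,0),(180,90,120)),x,y)
print("ring"); x,y=465,200; g=a[y:y+30,x:x+30].min(2); s=cen((g>130).astype(np.uint8)*255,x,y)
B=ray("top",blue,.104); S=ray("top",s,.09); print(B,S)
for n,uv in(("red",(169.8,262.1)),("yel",(541/2.1+139.8,57/2.1+109.8))): print(n,ray("top",uv,.104))
x,y=311,229
A=[cv2.resize(a[v:v+30,u:u+30],None,fx=12,fy=12,interpolation=cv2.INTER_CUBIC) for u,v in((306,224),(465,200))]
cv2.imwrite("pics/c1.png",cv2.convertScaleAbs(np.hstack(A),alpha=1.7))
```

```text
dot
50 [321.  239.5] (321.0, 239.5) 4.031229019165039
ring
46 [481.3478 215.0217] (480.8513488769531, 214.5270233154297) 10.341695785522461
[ 0.4515 -0.0066] [ 0.4643 -0.3322]
red [0.442 0.289]
yel [ 0.6425 -0.1868]
```

View pics/c1.png

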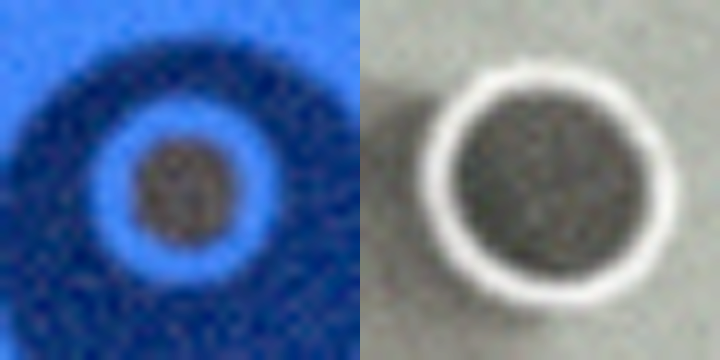

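The crop gives the blue ring centre at pixel (321.0, 239.4) and the sleeve ring centre at (480.3, 214.8). That puts the blue axis at (0.4516, -0.0065) and the sleeve axis at (0.465, -0.330).

Run:
```python
from h import *
np.set_printoptions(precision=3,suppress=True)
S=(.465,-.330); B=(.4516,-.0065); z0=.049
arm.goto([*S,UP],DOWN)
pick(S,z0,op=.075,F=15)
arm.move_l([*B,UP],.15); arm.move_l([*B,z0+.112],.1); arm.wait(.5)
print(arm.get_contact_force(),arm.get_clock(),arm.get_width())
a=save("top","d1.png"); b=save("scene","d2.png")
cv2.imwrite("pics/d3.png",cv2.resize(b[90:230,220:420],None,fx=4,fy=4,interpolation=cv2.INTER_CUBIC))
```

```text
grip w 0.041106641546523985 F 15.000050060916692 fz [-0.621  0.329  0.92 ]
[-0.254 -0.047 -1.68 ] 58.4 0.04143779311675787
```

View pics/d3.png

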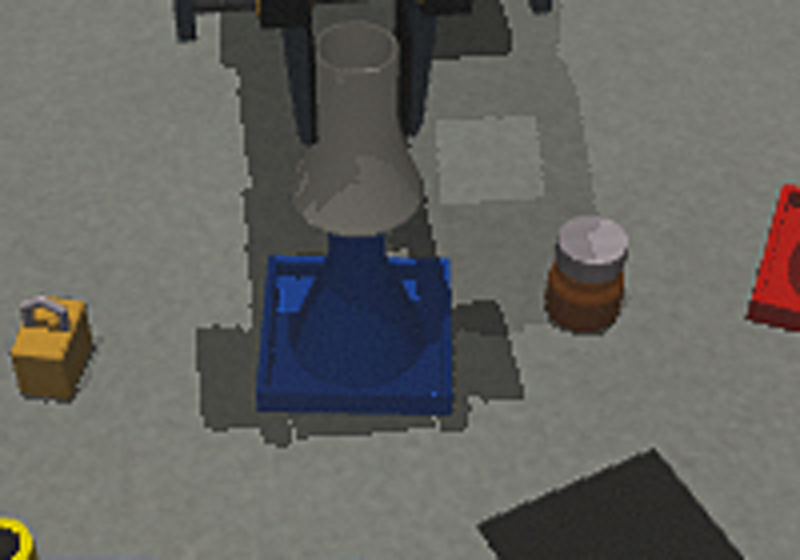

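The sleeve hangs upright and centred over the blue plug (crop ~358,220). I'll lower it slowly in steps and watch the force.

Run:
```python
from h import *
np.set_printoptions(precision=3,suppress=True)
B=(.4516,-.0065); z0=.049; f0=arm.get_contact_force()
stop=False
for h in np.r_[np.arange(.108,.031,-.004),np.arange(.030,.0249,-.0005)]:
    arm.move_l([*B,z0+h],.04); d=arm.get_contact_force()-f0
    if np.linalg.norm(d)>1.5 or h<.0305: print(round(h,4),d)
    if np.linalg.norm(d)>3: stop=True; break
print("stopped",stop,arm.get_ee_pos(),arm.get_clock())
save("scene","e.png")
```

```text
0.108 [1.751 0.598 0.258]
0.06 [1.47  0.613 0.035]
0.052 [ 0.514 -0.752  1.264]
0.048 [0.814 0.506 1.194]
0.032 [ 1.708  0.175 -0.139]
0.03 [-0.54  -0.994 -0.261]
0.0295 [ 0.349 -0.398  0.285]
0.029 [ 0.442 -0.194 -0.15 ]
0.0285 [ 1.21  -0.05   0.351]
0.028 [ 0.543 -0.6   -0.836]
0.0275 [ 0.787 -1.358  1.017]
0.027 [ 0.995 -0.68   0.299]
0.0265 [ 0.309 -0.02   0.182]
0.026 [ 0.057 -0.046  0.88 ]
0.0255 [ 1.537 -0.629  1.245]
0.025 [ 0.473 -0.72   3.039]
stopped True [ 0.452 -0.007  0.074] 66.25
```

Contact came at the expected height with about 3 N. I'll release and retreat.

Run:
```python
from h import *
move_gripper(.075); arm.wait(.3); arm.move_l([.4516,-.0065,.25],.1); arm.goto([.35,.35,.35],DOWN); arm.wait(.5)
a=save("top","f1.png"); b=save("scene","f2.png")
A=cv2.resize(a[110:310,140:510],(592,320),interpolation=cv2.INTER_CUBIC); Bm=cv2.resize(b[120:290,150:465],(518,280),interpolation=cv2.INTER_CUBIC)
c=np.zeros((600,592,3),np.uint8); c[:320]=A; c[320:,:518]=Bm; cv2.imwrite("pics/f3.png",cv2.convertScaleAbs(c,alpha=1.4)); print(arm.get_clock())
```

```text
71.225
```

View pics/f3.png

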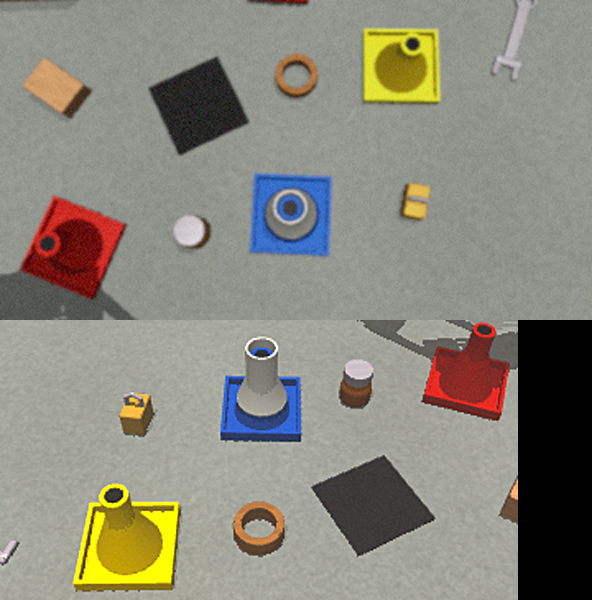

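The sleeve sits upright and concentric on the blue plug (composite ~290,208), all plugs are home, the tape and jar look unmoved, and the arm is clear.

```bash
python3 -c "
from cell import arm
print(arm.finish_job(),arm.get_clock())"
```

```text
the job is handed in; nothing more can be done
the job is handed in; nothing more can be done
```

I handed the job in at about 71 s on the robot clock: all three plugs stand in their own trays, the white sleeve rests on the blue plug after about 3 N of contact, the tape and jar look unmoved, and everything is released; the hand-in call returned no verdict.

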